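Check that the brake lever stops short of the bar

ROBOT

A 6-joint arm with a two-finger parallel gripper is mounted at the origin on the work surface. World frame = base frame: x ahead of the robot, y to its left, z up, the work surface at z = 0. Lengths are in m, angles in degrees, forces in N, time in s.
With the tool pointing down it reaches from about 0.25 to 0.775 m from the base axis. Payload 4 kg.
Tool frame: the origin (TCP) lies midway between the tips of the shut fingers; the grasp point (between the pads) lies manip.pinch_z behind it (manip.pinch_z is the distance from the TCP to the grasp point, in m); z points along the fingers, y is the direction in which the jaws open and shut (so a half turn about z gives the same grasp; the last joint's range is limited). The gripper opens to 94 mm and grips with 3 to 60 N. Pads are 16 mm wide; open, the fingers measure 119 mm over their backs; the gripper's body (75 mm by 177 mm) begins 78 mm behind the grasp point.
Start: joints at [-76.095, 4.996, 78.535, -0, 96.463, -5.907], TCP at [0.186, -0.517, 0.206] pointing down, gripper open.
Joint ranges: [-177.83, 177.83], [-43.37, 116.18], [15.69, 146.23], [-61.86, 241.86], [9.47, 152.12], [-147.06, 147.06]. Speed limits (degrees/s): [159.86, 159.86, 180, 180, 180, 180].

INTERFACE

Orientations are given as a 3x3 rotation matrix whose columns are the frame's x, y, z axes.
In Python, from bench import telemetry, eyes, ticket, search_frame, pinpoint, manip gives the robot as it stands. The module is installed in compiled form; this text tells all that it offers.
- The arm moves only by the tool drive_tool, never from a script. Its argument "steps" is a list of rows, each a list of 7 numbers: the turn, a rotation vector about the tool's x, y, z in rad, then the shift along the tool's x, y, z in mm, then the opening, from -1 (shut) to 1 (fully open). A call has 1 to 8 rows; each row is the pose to reach, as a shift and turn from the pose commanded when the call began, along the tool's axes at that moment; what a row does not reach only later rows make up. A row lasts 1/10 s, in which the tool goes at most 50 mm and 8.59 degrees, less where a joint would pass 70% of its speed; a pose out of reach is approached as far as the arm can. A call with a gripper value outside its range is refused whole. The fingers move at their own pace and stop on an object; the grip force is fixed at half the most. Time passes only in rows, so rows that repeat a pose let the fingers close. It gives the time, the measured TCP pose, the force and the opening at its end, in the units of the state.
- telemetry.observe(): the state, without advancing time (a new reading comes with each control period).
- eyes.camera(name): name is "scene" or "top"; returns the picture (480x640x3 uint8, blue, green, red); there is no depth.
- eyes.camera_info(name): a dict with "fov_y" (degrees; the focal length in pixels is half the picture's height over the tangent of half this angle, whatever the lens; pixels are square), "cx", "cy" (the principal point, pixels), "world_to_cam" (4x4, takes a point from world to camera coordinates). Camera axes: x right, y down, z forward; pixel columns grow to the right and rows downward; lengths in m; the calibration is good to about 2 mm. A picture is of the moment at which its call begins. camera_info takes no time and is no camera call.
- ticket.hand_in(): hands the job in, once; it reports no verdict.
Trained networks look in the newest picture that a camera, given by its name, has taken for a name from the list of things; names that differ only in an ending like _2 or _b are one class to them, and where a whole thing is asked for, a point or a joint stands for the part that bears it (a point fixed in the world has none). Each returns a list of dicts, best first, with "conf" (0 to 1); they miss things now and then, are a little off and sometimes report something else, mostly with a low value. They report only what shows in the picture. A call takes as long as a camera call.
- search_frame(camera, query): "bbox" ([left, top, width, height] in pixels, round what is visible of it).
- pinpoint(camera, query): "centre" ([column, row] in pixels: a listed point, or the origin of a listed thing).
The state is a dict: "time": time; "joint_positions": joint angles; "qd": joint speeds; "joint_torque": joint torques, N m; "eef_pos": TCP position; "ee_rot": TCP orientation; "contact_force": force on the tool from outside, world axes, zero at the start; "ft_torque": the same for the moment, N m; "grip_width": finger opening in m.
Only numpy, scipy, OpenCV 4.12 (cv2) and the standard library are available. Lean on these libraries where they do the work, as an engineer would, in place of code of your own. Each camera call takes 0.05 s, during which the arm holds its last target. There are 200 camera calls.

TASK

Check the red brake lever on the handlebar stand: with the outside of the fingers press it in towards its bar until it stops, keep it there about a second, let it spring all the way out, then press it in to its stop again and finish while still holding it there, so that the gap to the grip can be measured. Only push on the outer face: do not force it (stay well under 40 N), do not take hold of the lever or reach behind it, and do not touch the grip. Leave the black lever and everything else on the bench alone.

Things in the scene. Friction and masses are not known exactly. Their poses are not given: they have to be found in the camera images.
- brake_stand: bench stand holding a cut-off handlebar end with the red lever. Origin on the table directly below the bar's axis; own z up. The bar runs level along the stand's own y at 120 mm height, from y -140 to +120 mm; steel base plate 130 x 150 x 12 mm under y -150 to 0; green post and clamp block at y -120 to -80, top at 136 mm (two bolt heads to 148). Fixed to the table; place and yaw vary.
- brake_grip (a point): middle of the black ribbed rubber grip of the bar with the red lever, on the bar's axis, 120 mm up: grip 32 mm in diameter, 130 mm long, along the stand's y. Not to be touched.
- brake_lever (a joint): angle of the red brake lever, rad: 0 = let out (leaning about 17 degrees away from the bar), 0.30 = against its stop, where it is parallel to the bar and still about 22 mm short of the grip. A spring returns it to 0; at the pad it pushes back with about 3 N when let out and 6 N just short of the stop. The stop is firm.
- brake_pad (a point): point on the red lever's outer face (the face away from the bar) where fingers go, 115 mm from the hinge, at 120 mm height. It moves and turns with the lever: own y runs along the lever from hinge to tip, own z is up, own +x is the way to press (towards the bar). The red blade is 24 mm high (108 to 132 mm above the table), about 9 mm thick, and ends 159 mm from the hinge. Nothing taller than 40 mm stands in front of it or below it.
- brake_hinge (a point): upright hinge axis of the red lever, at 120 mm height, at (-42, -50) mm in the stand's own x, y; seen from above the lever turns clockwise when pressed. The pad is at (-6.5, 115) mm from it in the lever's own x, y.
- brake_back (a point): point on the inner face of the red lever, the side towards the bar, opposite the pad. Fingers do not go there.
- lift_stand: bench stand holding a cut-off handlebar end with the black lever. Origin on the table directly below the bar's axis; own z up. The bar runs level along the stand's own y at 120 mm height, from y -140 to +120 mm; steel base plate 130 x 150 x 12 mm under y -150 to 0; green post and clamp block at y -120 to -80, top at 136 mm (two bolt heads to 148). Fixed to the table; place and yaw vary.
- lift_lever (a joint): angle of the black lever, same build as the red one, rad: 0 = let out. To be left alone.
- carton: brown cardboard carton, 100 x 130 x 70 mm; origin under its centre; loose, to be left where it is
- pine_block: pale pine block, 60 x 110 x 40 mm; origin under its centre; loose, to be left where it is
- oil_bottle: green oil bottle, 56 across x 150 mm; origin under its centre; loose, to be left where it is
- grease_tin: tin with orange label, 72 across x 70 mm; origin under its centre; loose, to be left where it is
- wrench: steel wrench lying flat, length 180 mm; origin on the table below it; loose, to be left where it is
- screwdriver: screwdriver with red handle lying flat, length 190 mm; origin on the table below it; loose, to be left where it is
- collar: brass ring, 44 across x 14 mm; origin under its centre; loose, to be left where it is

How it is judged (in metres and radians):
On the way, in this order (a step that is already met when the one before it is completed fails the run):
1. the red lever is pressed in to its stop and kept there (value of joint brake_lever above 0.275 rad), for 0.7 s.
2. the red lever is let all the way out (value of joint brake_lever below 0.025 rad), for 0.1 s.
3. the red lever is pressed in to its stop again (value of joint brake_lever above 0.275 rad), for 0.2 s.
At the end, for the whole second after the job is handed in: the red lever is at rest within 0.025 rad of its stop (joint above 0.275), held by the fingers with more than 1.5 N; the black lever is let out (below 0.04 rad) and every loose thing is within 15 mm of where it began (value of joint brake_lever above 0.275 rad and velocity of joint brake_lever between -0.1 and 0.1 rad/s and contact force between the fingers and brake_lever above 1.5 N and value of joint lift_lever below 0.04 rad and distance of each of carton, pine_block, oil_bottle, grease_tin, wrench, screwdriver, collar from where it was at the start of the episode below 0.015 m); the arm keeps its last pose, push and grip.
It fails at once if the red lever is forced (over 40 N) (contact force between the arm and brake_lever above 40 N).
It fails at once if the fingers reach behind the red lever or take hold of it (contact force between the arm and brake_lever_c3 above 1 N).
It fails at once if the grip of the bar is touched (contact force between the arm and brake_stand_c7 above 1 N).
It fails at once if the black lever is pressed or its stand pushed against (value of joint lift_lever above 0.04 rad or contact force between the arm and lift_stand above 5 N).
It fails at once if a loose thing is shifted or lifted (distance of any of carton, pine_block, oil_bottle, grease_tin, wrench, screwdriver, collar from where it was at the start of the episode above 0.015 m).
It also fails if it takes over 48 s, if anything falls off the work surface, if the arm or the gripper's body presses on something with over 40 N, if the wrist force passes 120 N, or if a joint passes its speed limit or range.

## Working session

There is one attempt and no reset: what is moved stays moved. The work goes in short steps, Python scripts to look and compute and a tool call to move; the robot and the scene stay as the last step left them, time stands still between calls to the robot, and variables do not carry over. Pictures are saved under pics/ and viewed, about 8 in all and at most 12, crops included, and the job is handed in when it is done.

Besides the shell and the picture viewer there is one more tool, called after ">>>" by a JSON object that holds its "api" and its "payload", one argument or row to a line. drive_tool: Moves the arm, as the interface text tells. Its arguments: {"type":"object","properties":{"steps":{"type":"array"}},"required":["steps"]}

```bash
mkdir -p pics
cat > h.py <<'E'
import numpy as np, cv2
from bench import telemetry, eyes, ticket, search_frame, pinpoint, manip
def ray(cam,px):
    i=eyes.camera_info(cam); f=240/np.tan(np.radians(i["fov_y"]/2)); T=np.array(i["world_to_cam"])
    d=T[:3,:3].T@np.array([(px[0]-i["cx"])/f,(px[1]-i["cy"])/f,1]); o=-T[:3,:3].T@T[:3,3]
    return o,d
def atz(cam,px,z):
    o,d=ray(cam,px); return o+d*(z-o[2])/d[2]
def proj(cam,p):
    i=eyes.camera_info(cam); f=240/np.tan(np.radians(i["fov_y"]/2)); T=np.array(i["world_to_cam"])
    c=T[:3,:3]@np.array(p)+T[:3,3]; return np.array([i["cx"],i["cy"]])+f*c[:2]/c[2]
E
python3 - <<'E'
from h import *
np.set_printoptions(precision=4,suppress=True)
print(manip.pinch_z)
for c in("top","scene"):
    cv2.imwrite(f"pics/{c}0.png",eyes.camera(c)); print(c,ray(c,(320,240)))
    for q,z in(("brake_pad",.12),("brake_hinge",.12),("brake_grip",.12),("brake_stand",0),("brake_back",.12),("lift_stand",0),("carton",0),("oil_bottle",0),("grease_tin",0),("pine_block",0)):
        for r in pinpoint(c,q)[:2]: print(c,q,round(r["conf"],2),np.round(r["centre"],1),atz(c,r["centre"],z)[:2])
s=telemetry.observe(); print(s)
E
```

```text
0.0188
top (array([0.4883, 0.0136, 1.2271]), array([ 0.0737, -0.0247, -0.997 ]))
top brake_pad 0.86 [368.2 229.1] [ 0.5915 -0.1186]
top brake_hinge 0.69 [417.2 214.6] [ 0.6208 -0.2261]
top brake_grip 0.9 [369.9 194.1] [ 0.6678 -0.1246]
top brake_stand 0.79 [388.1 208.5] [ 0.6514 -0.1824]
top brake_stand 0.17 [318.5 256.9] [ 0.5389 -0.0123]
top brake_back 0.69 [361.9 226.6] [ 0.5972 -0.1051]
top brake_back 0.57 [370.5 196.4] [ 0.6627 -0.1258]
top lift_stand 0.78 [235.  221.3] [0.6283 0.1848]
top lift_stand 0.75 [496.6 226.4] [ 0.6025 -0.443 ]
top carton 0.92 [309.8 177.2] [0.7312 0.0041]
top carton 0.66 [115.7 214.7] [0.6501 0.4669]
top oil_bottle 0.8 [117.  215.4] [0.6483 0.4638]
top oil_bottle 0.29 [416.4 215.7] [ 0.6325 -0.25  ]
top grease_tin 0.82 [499.5 227.3] [ 0.6002 -0.4499]
top grease_tin 0.29 [309.2 175.4] [0.7356 0.0054]
top pine_block 0.9 [308.2 302.6] [0.4315 0.0146]
scene (array([1.1793, 0.2554, 1.0933]), array([-0.5058, -0.2015, -0.839 ]))
scene brake_pad 0.9 [273.1 220.7] [ 0.5867 -0.1044]
scene brake_pad 0.43 [236.4 258.3] [ 0.716  -0.1355]
scene brake_hinge 0.79 [226
[... 356 characters left out ...]
0.94 [481.1 350.8] [0.6524 0.4541]
scene grease_tin 0.97 [162.1 212.7] [ 0.6116 -0.4408]
scene pine_block 0.81 [336.2 220.9] [0.4455 0.009 ]
{'time': 1.1, 'joint_positions': array([-76.0932,   4.9968,  78.5335,  -0.0001,  96.4631,  -5.9074]), 'qd': array([ 0.0477,  0.0058, -0.0504,  0.046 , -0.0624,  0.0762]), 'joint_torque': array([  0.0004, -34.0053, -30.2604,   0.0718,   0.0237,  -0.    ]), 'eef_pos': array([ 0.1864, -0.5175,  0.2055]), 'ee_rot': array([[ 0.9408,  0.339 ,  0.    ],
       [ 0.339 , -0.9408, -0.0001],
       [-0.    ,  0.0001, -1.    ]]), 'contact_force': array([ 0.6017, -0.2833, -0.2758]), 'ft_torque': array([-0.0249, -0.006 , -0.016 ]), 'grip_width': 0.09400442943193238}
```

```bash
cat >> h.py <<'E'
def R2(a): return np.array([[np.cos(a),-np.sin(a)],[np.sin(a),np.cos(a)]])
def lev(x,p,q): # lever-frame xy p at joint q -> world xy ; x=(ox,oy,yaw)
    return np.array(x[:2])+R2(x[2])@(np.array([-.042,-.05])+R2(.3-q)@np.array(p))
def st(x,p): return np.array(x[:2])+R2(x[2])@np.array(p)
E
python3 - <<'E'
from h import *
from scipy.optimize import least_squares
np.set_printoptions(precision=4,suppress=True)
obs=[("top",(368.2,229.1),"pad"),("top",(417.2,214.6),"h"),("top",(388.1,208.5),"o"),("top",(361.9,226.6),"b"),("scene",(273.1,220.7),"pad"),("scene",(226,213.1),"h"),("scene",(235.7,255),"o"),("scene",(266.3,225.7),"b")]
def P(x,k):
    if k=="o": return [x[0],x[1],0]
    p={"pad":lev(x,(-.0065,.115),0),"h":lev(x,(0,0),0),"b":lev(x,(.0025,.115),0)}[k]
    return [*p,.12]
f=lambda x:np.concatenate([proj(c,P(x,k))-px for c,px,k in obs])
r=least_squares(f,[.65,-.185,-.15],loss="soft_l1"); x=r.x
print(x,np.degrees(x[2])); print(f(x).reshape(-1,2)); print("pad",lev(x,(-.0065,.115),0),lev(x,(-.0065,.115),.3),"tip",lev(x,(-.0065,.159),0))
for c in("top","scene"):
    im=cv2.imread(f"pics/{c}0.png")
    L=lambda pts,z,col:[cv2.line(im,*[tuple(int(v) for v in np.round(proj(c,[*q,z]))) for q in(a,b)],col,1) for a,b in zip(pts,pts[1:])]
    L([st(x,(0,-.14)),st(x,(0,.12))],.12,(255,255,0)); L([lev(x,(-.0065,0),0),lev(x,(-.0065,.159),0)],.132,(255,0,255))
    L([st(x,p) for p in((-.065,-.15),(.065,-.15),(.065,0),(-.065,0),(-.065,-.15))],.012,(255,255,0))
    cv2.imwrite(f"pics/{c}1.png",im if c=="top" else cv2.resize(im[100:400,100:500],(800,600)))
E
```

```text
[ 0.6611 -0.1829 -0.1775] -10.169986743660507
[[-3.3247  0.5911]
 [-0.4687  4.5475]
 [ 0.0674 -3.9967]
 [ 2.3413 -1.0122]
 [-3.231   0.2245]
 [-1.3058 -1.0142]
 [ 0.5608  4.0791]
 [ 2.3422 -1.8542]]
pad [ 0.5904 -0.1113] [ 0.6248 -0.1103] tip [ 0.585  -0.0677]
```

View pics/top1.png

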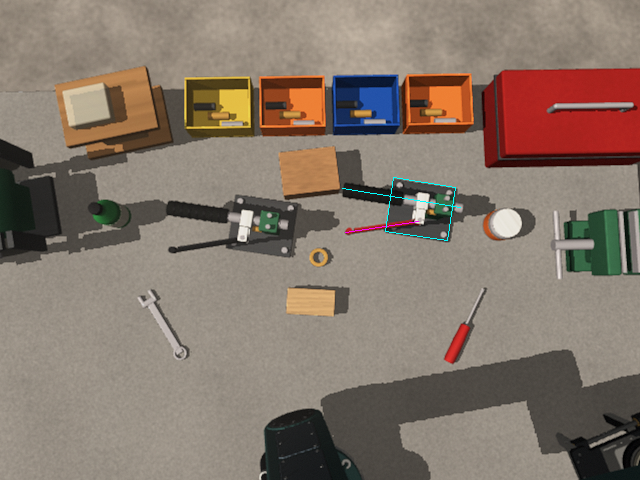

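View pics/scene1.png

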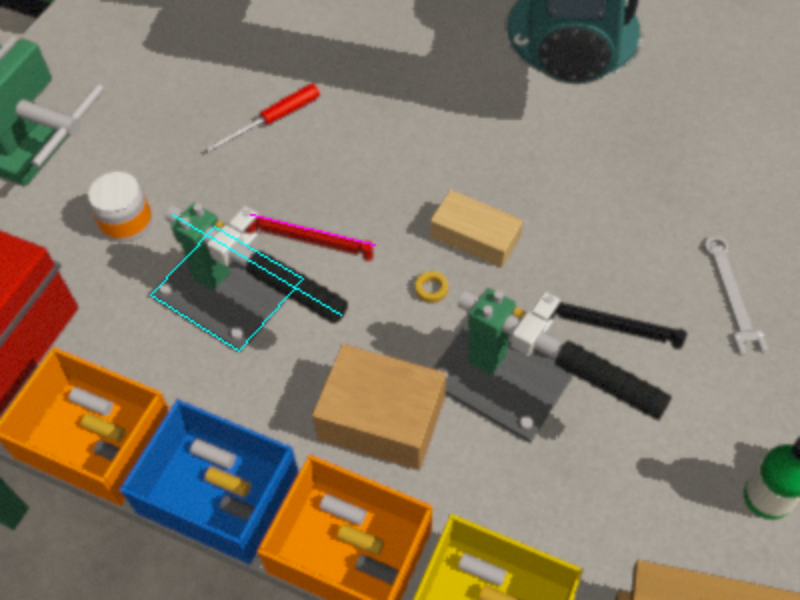

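Overlay matches in both views: in the top picture the red lever runs from about (415,222) to (345,232), and the fitted base outline and bar line up to within a few mm. The space in front of the lever is clear. Now I'll move to a point about 40 mm in front of the pad, with the fingers shut.

>>> {"api": "drive_tool", "payload": {
  "steps": [
    [0, 0, 0.13, 60, -33, 0, -1],
    [0, 0, 0.26, 100, -55, 0, -1],
    [0, 0, 0.39, 142, -78, 0, -1],
    [0, 0, 0.52, 184, -101, 0, -1],
    [0, 0, 0.52, 226, -124, 0, -1],
    [0, 0, 0.52, 268, -147, 0, -1],
    [0, 0, 0.52, 310, -170, 0, -1],
    [0, 0, 0.52, 350, -192, 0, -1]
  ]
}}

```text
time: 1.9
eef_pos: [0.4505, -0.2179, 0.2058]
ee_rot: [[0.985, -0.173, 0.001], [-0.173, -0.985, -0.001], [0.001, 0.001, -1.0]]
contact_force: [-0.0, -0.3, 0.7]
grip_width: 0.0333
```

>>> {"api": "drive_tool", "payload": {
  "steps": [
    [0, 0, 0, 25, -41, 0, -1],
    [0, 0, 0, 50, -83, 0, -1],
    [0, 0, 0, 78, -129, 10, -1],
    [0, 0, 0, 78, -129, 45, -1],
    [0, 0, 0, 78, -129, 80, -1],
    [0, 0, 0, 78, -129, 101, -1],
    [0, 0, 0, 78, -129, 101, -1],
    [0, 0, 0, 78, -129, 101, -1]
  ]
}}

```text
time: 2.7
eef_pos: [0.5487, -0.1061, 0.1049]
ee_rot: [[0.985, -0.173, 0.0], [-0.173, -0.985, -0.0], [0.0, 0.0, -1.0]]
contact_force: [0.4, -0.8, 1.1]
grip_width: 0.0002
```

Run:
```python
from h import *
np.set_printoptions(precision=4,suppress=True)
ims=[eyes.camera(c) for c in("top","scene")]
a=cv2.resize(ims[0][160:280,310:470],(800,600),interpolation=cv2.INTER_CUBIC)
b=cv2.resize(ims[1][160:280,200:360],(800,600),interpolation=cv2.INTER_CUBIC)
cv2.imwrite("pics/a2.png",cv2.resize(np.hstack([a,b]),(800,300),interpolation=cv2.INTER_AREA)); cv2.imwrite("pics/b2.png",b)
s=telemetry.observe(); print(s["time"],s["eef_pos"],s["contact_force"],s["grip_width"])
```

```text
2.8 [ 0.5498 -0.1066  0.1067] [-0.6747 -0.0722  0.1385] 0.0005304352672286868
```

View pics/b2.png

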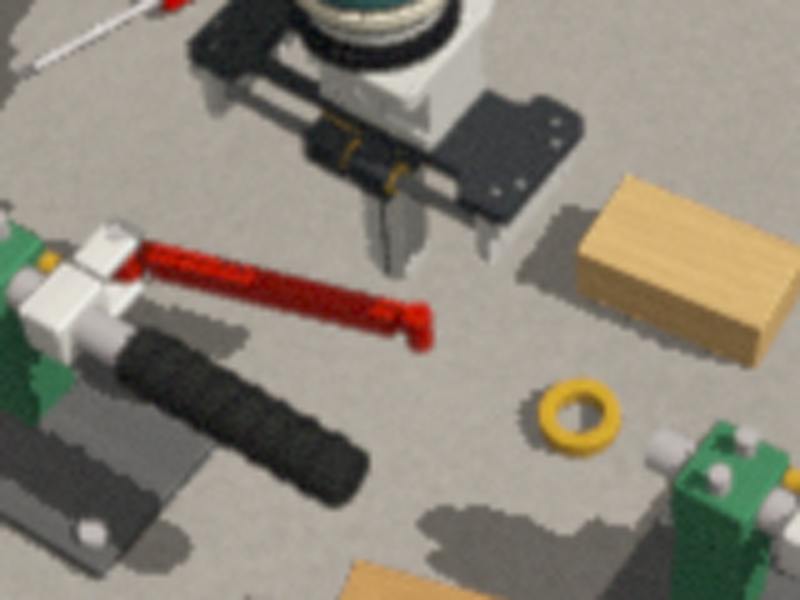

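The view shows the shut fingertips at about (395,270) in the crop, in front of the red lever's outer half with clear space between them. Pressing slowly next.

>>> {"api": "drive_tool", "payload": {
  "steps": [
    [0, 0, 0, 10, -6, 0, -1],
    [0, 0, 0, 20, -6, 0, -1],
    [0, 0, 0, 25, -6, 0, -1],
    [0, 0, 0, 29, -6, 0, -1],
    [0, 0, 0, 33, -6, 0, -1],
    [0, 0, 0, 37, -6, 0, -1],
    [0, 0, 0, 40, -6, 0, -1],
    [0, 0, 0, 40, -6, 0, -1]
  ]
}}

```text
time: 3.6
eef_pos: [0.5887, -0.1065, 0.1039]
ee_rot: [[0.985, -0.173, -0.002], [-0.173, -0.985, 0.001], [-0.002, -0.001, -1.0]]
contact_force: [-3.7, 4.1, 0.1]
grip_width: 0.0005
```

>>> {"api": "drive_tool", "payload": {
  "steps": [
    [0, 0, 0, 3, 0, 0, -1],
    [0, 0, 0, 6, 0, 0, -1],
    [0, 0, 0, 9, 0, 0, -1],
    [0, 0, 0, 12, 0, 0, -1],
    [0, 0, 0, 15, 0, 0, -1],
    [0, 0, 0, 17, 0, 0, -1],
    [0, 0, 0, 19, 0, 0, -1],
    [0, 0, 0, 19, 0, 0, -1]
  ]
}}

```text
time: 4.4
eef_pos: [0.6069, -0.1085, 0.1037]
ee_rot: [[0.985, -0.172, -0.003], [-0.172, -0.985, 0.003], [-0.003, -0.003, -1.0]]
contact_force: [-4.4, 6.0, -0.4]
grip_width: 0.0004
```

```bash
cat > m.py <<'E'
from h import *
import sys
np.set_printoptions(precision=4,suppress=True)
x=[.6611,-.1829,-.1775]
im=eyes.camera("top"); n=sys.argv[1]
for _ in range(3):
    s=telemetry.observe(); print(s["time"],s["eef_pos"],"F",s["contact_force"]); eyes.camera("scene")
R=s["ee_rot"]; print("Ftool",R.T@s["contact_force"])
for q,col in((0,(255,0,255)),(.3,(255,255,0))):
    a,b=[tuple(int(v) for v in np.round(proj("top",[*lev(x,p,q),.132]))) for p in((-.0065,.0),(-.0065,.159))]
    if q: cv2.line(im,a,b,col,1)
cv2.imwrite(f"pics/{n}.png",cv2.resize(im[160:280,310:470],(800,600),interpolation=cv2.INTER_CUBIC))
E
python3 m.py c3
```

```text
4.45 [ 0.6068 -0.1085  0.1036] F [-5.5734  4.8377  0.5416]
4.5 [ 0.6067 -0.1086  0.1036] F [-4.6723  6.2034  0.7496]
4.55 [ 0.6067 -0.1085  0.1037] F [-5.3354  5.9127  0.3271]
Ftool [-6.2755 -4.9057 -0.2929]
```

View pics/c3.png

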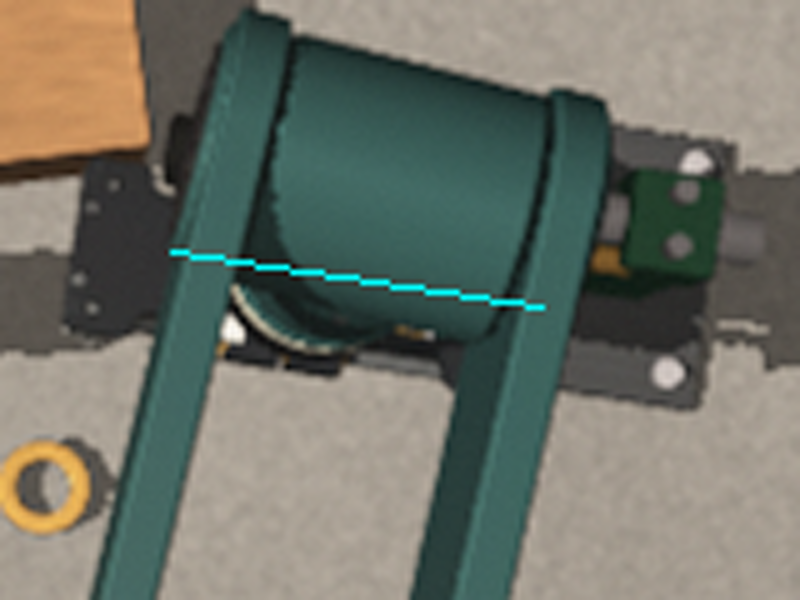

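>>> {"api": "drive_tool", "payload": {
  "steps": [
    [0, 0, 0, 2, -1, 0, -1],
    [0, 0, 0, 4, -2, 0, -1],
    [0, 0, 0, 5, -2, 0, -1],
    [0, 0, 0, 6, -2, 0, -1],
    [0, 0, 0, 6, -2, 0, -1]
  ]
}}

```text
time: 5.1
eef_pos: [0.6125, -0.1091, 0.1037]
ee_rot: [[0.985, -0.173, -0.004], [-0.173, -0.985, 0.001], [-0.004, -0.0, -1.0]]
contact_force: [-6.4, 3.8, 0.4]
grip_width: 0.0005
```

The arm hides the lever in the top view, so I'll find the stop by force, using small increments.

>>> {"api": "drive_tool", "payload": {
  "steps": [
    [0, 0, 0, 1, 0, 0, -1],
    [0, 0, 0, 2, 0, 0, -1],
    [0, 0, 0, 3, 0, 0, -1],
    [0, 0, 0, 3, 0, 0, -1],
    [0, 0, 0, 3, 0, 0, -1]
  ]
}}

```text
time: 5.6
eef_pos: [0.6127, -0.1091, 0.1037]
ee_rot: [[0.985, -0.174, -0.01], [-0.173, -0.985, 0.002], [-0.01, -0.0, -1.0]]
contact_force: [-12.6, 5.0, 4.2]
grip_width: 0.0002
```

```bash
python3 m.py d4
python3 - <<'E'
from h import *
im=eyes.camera("scene"); x=[.6611,-.1829,-.1775]
cv2.imwrite("pics/e4.png",cv2.resize(im[160:280,200:360],(800,600),interpolation=cv2.INTER_CUBIC))
E
```

```text
5.65 [ 0.6127 -0.1091  0.1037] F [-12.0447   4.9118   4.8079]
5.7 [ 0.6127 -0.1091  0.1037] F [-11.2702   4.2764   4.8286]
5.75 [ 0.6127 -0.1091  0.1037] F [-13.0478   3.6971   4.5905]
Ftool [-13.5378  -1.3773  -4.4516]
```

View pics/e4.png

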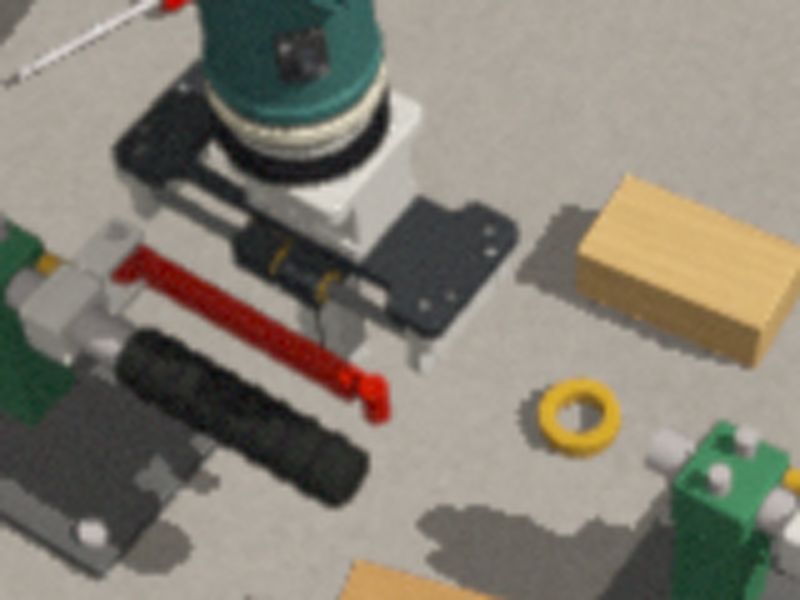

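The picture shows the red lever parallel to the grip with clear space between. The fingers stalled at x=0.6127 while the force rose to about 13 N, so this is the stop. Holding there before release.

>>> {"api": "drive_tool", "payload": {
  "steps": [
    [0, 0, 0, 0, 0, 0, -1],
    [0, 0, 0, 0, 0, 0, -1],
    [0, 0, 0, 0, 0, 0, -1],
    [0, 0, 0, 0, 0, 0, -1],
    [0, 0, 0, 0, 0, 0, -1],
    [0, 0, 0, 0, 0, 0, -1]
  ]
}}

```text
time: 6.45
eef_pos: [0.6127, -0.1091, 0.1037]
ee_rot: [[0.985, -0.174, -0.01], [-0.173, -0.985, 0.002], [-0.01, -0.0, -1.0]]
contact_force: [-13.3, 4.8, 4.1]
grip_width: 0.0006
```

>>> {"api": "drive_tool", "payload": {
  "steps": [
    [0, 0, 0, -8, 2, 0, -1],
    [0, 0, 0, -16, 2, 0, -1],
    [0, 0, 0, -24, 2, 0, -1],
    [0, 0, 0, -32, 2, 0, -1],
    [0, 0, 0, -42, 2, 0, -1],
    [0, 0, 0, -54, 2, 0, -1],
    [0, 0, 0, -54, 2, 0, -1],
    [0, 0, 0, -54, 2, 0, -1]
  ]
}}

```text
time: 7.25
eef_pos: [0.5645, -0.1025, 0.1054]
ee_rot: [[0.985, -0.173, 0.004], [-0.173, -0.985, -0.0], [0.004, -0.0, -1.0]]
contact_force: [-0.1, -0.8, 0.0]
grip_width: 0.0002
```

```bash
python3 m.py d5
python3 - <<'E'
from h import *
im=eyes.camera("scene")
cv2.imwrite("pics/e5.png",cv2.resize(im[160:280,200:360],(800,600),interpolation=cv2.INTER_CUBIC))
E
```

```text
7.3 [ 0.5645 -0.1026  0.1052] F [0.6191 0.3831 0.2631]
7.35 [ 0.5645 -0.1026  0.1051] F [-0.7923  0.1145 -0.5464]
7.4 [ 0.5643 -0.1026  0.1048] F [0.0763 0.23   0.2089]
Ftool [ 0.0356 -0.2397 -0.2088]
```

View pics/e5.png

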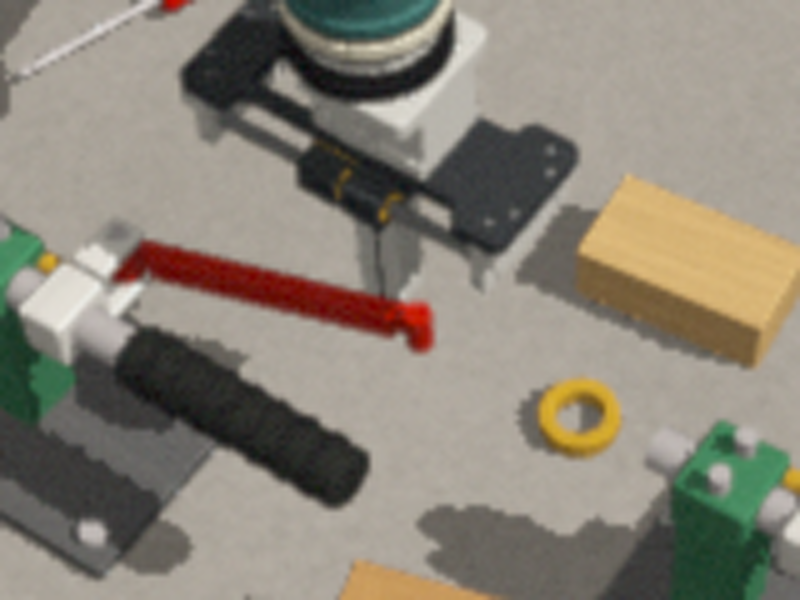

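Lever is fully out again, with its tip at crop pixel (420,325) as at the start, and no contact force. Pressing again to the same depth.

>>> {"api": "drive_tool", "payload": {
  "steps": [
    [0, 0, 0, 10, -2, 0, -1],
    [0, 0, 0, 15, -2, 0, -1],
    [0, 0, 0, 20, -2, 0, -1],
    [0, 0, 0, 25, -2, 0, -1],
    [0, 0, 0, 30, -2, 0, -1],
    [0, 0, 0, 35, -2, 0, -1],
    [0, 0, 0, 40, -2, 0, -1],
    [0, 0, 0, 44, -2, 0, -1]
  ]
}}

```text
time: 8.3
eef_pos: [0.6063, -0.1064, 0.1035]
ee_rot: [[0.985, -0.172, -0.004], [-0.172, -0.985, 0.004], [-0.004, -0.003, -1.0]]
contact_force: [-4.5, 6.0, 1.1]
grip_width: 0.0004
```

>>> {"api": "drive_tool", "payload": {
  "steps": [
    [0, 0, 0, 3, -1, 0, -1],
    [0, 0, 0, 5, -2, 0, -1],
    [0, 0, 0, 7, -2, 0, -1],
    [0, 0, 0, 8, -2, 0, -1],
    [0, 0, 0, 9, -2, 0, -1],
    [0, 0, 0, 10, -2, 0, -1],
    [0, 0, 0, 10, -2, 0, -1],
    [0, 0, 0, 10, -2, 0, -1]
  ]
}}

```text
time: 9.1
eef_pos: [0.6131, -0.107, 0.1036]
ee_rot: [[0.985, -0.173, -0.011], [-0.173, -0.985, 0.002], [-0.011, -0.0, -1.0]]
contact_force: [-13.3, 4.3, 4.7]
grip_width: 0.0005
```

```bash
python3 m.py d6
python3 - <<'E'
from h import *
im=eyes.camera("scene")
cv2.imwrite("pics/e6.png",cv2.resize(im[100:400,100:500],(800,600),interpolation=cv2.INTER_CUBIC))
E
```

```text
9.15 [ 0.6131 -0.1071  0.1035] F [-12.0296   3.9522   4.4061]
9.2 [ 0.6131 -0.1071  0.1036] F [-13.198    4.5006   5.4574]
9.25 [ 0.6131 -0.1071  0.1035] F [-12.5594   3.1951   4.3972]
Ftool [-12.9719  -0.9701  -4.251 ]
```

View pics/e6.png

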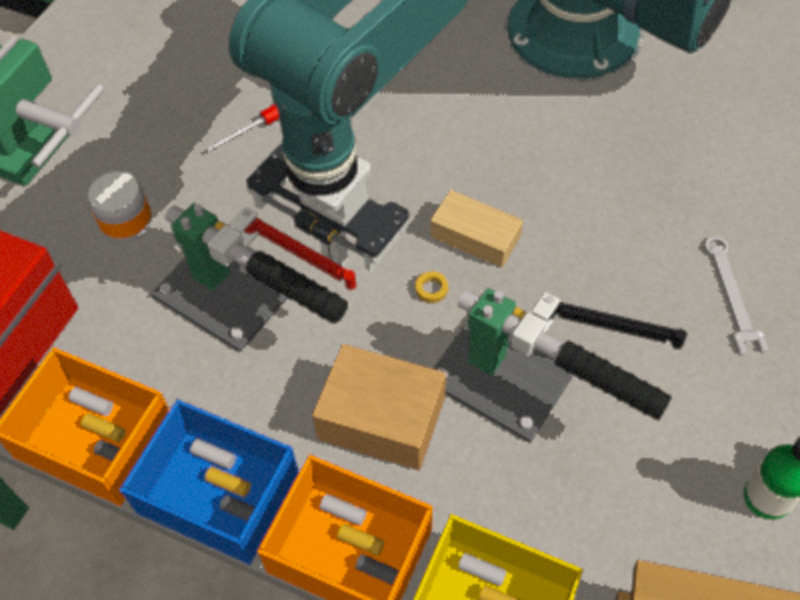

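The lever is in at its stop, parallel to the grip with its tip at (350,280). Everything else is where it started, so I'm handing in.

>>> {"api": "drive_tool", "payload": {
  "steps": [
    [0, 0, 0, 0, 0, 0, -1],
    [0, 0, 0, 0, 0, 0, -1],
    [0, 0, 0, 0, 0, 0, -1]
  ]
}}

```text
time: 9.65
eef_pos: [0.6131, -0.107, 0.1036]
ee_rot: [[0.985, -0.173, -0.011], [-0.173, -0.985, 0.002], [-0.011, -0.0, -1.0]]
contact_force: [-13.2, 5.1, 4.9]
grip_width: 0.0003
```

```bash
python3 -c "
from bench import ticket,telemetry
s=telemetry.observe();print(s['eef_pos'],s['contact_force']);print(ticket.hand_in())"
```

```text
[ 0.61307748 -0.10704512  0.1035657 ] [-13.16159518   5.08010063   4.8692624 ]
the job is handed in; nothing more can be done
None
```

I pressed the red lever in to its stop with the outside of the shut fingers and held it there for over a second. I then let it spring all the way out, pressed it in again, and handed the job in at about 9.7 s while still holding it. No verdict was reported.

- **Stop reached:** on both presses the fingers stopped moving at x ≈ 0.613 m while the push rose to about 13 N (about 15 N in total with sideways friction). That was the highest force I read, against the 40 N limit, though readings come only at the end of each move. The camera showed the lever parallel to the grip, with a gap left, both times.
- **Let out in between:** the lever went back to its starting position in the picture, and the contact force read about zero.
- **Everything else:** in the last picture the black lever and the loose things in view looked unmoved. That was by eye, and the arm partly hid the screwdriver.
- **What I could not check:** the lever angle is not in the state, so I judged it from the force and the pictures. The top camera's view of the lever was blocked by the arm.

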